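Find the spare wheel that fits the vacuum cleaner's axle

TASK

Only one of the three look-alike wheels has a bore deep enough for the leaning stub axle on the blue carrier. Try them on the axle gently, without forcing: leave the one that slides fully home sitting on the axle, down on its black shoulder, and put the two wrong ones in the red box. Leave the other things on the bench where they are.

Things in the scene. Friction and masses are not known exactly. Their poses are not given: they have to be found in the camera images.
- wheel_a: one of three look-alike grey and black wheels, hub up on the bench. Tread 56 mm across, 30 mm high; above it a round hub boss to grip, 32 mm across, from 30 to 50 mm above the underside (keep the fingertips over 31 mm). About 0.1 kg. A blind bore 16 mm across opens in the underside. Origin: centre of the underside; z up through the hub.
- wheel_b: second wheel, same outside and origin as wheel_a. How deep a wheel's bore goes cannot be seen: each has a captive insert inside, loose by about 1 mm. In one of the three wheels (a different one each time) it is an open bush, and the bore takes the axle's whole 24 mm pin; in the other two it is solid and the pin stops firmly after 9 to 10 mm.
- wheel_c: third wheel, same outside and origin as wheel_a; only the hidden bore depth may differ.
- axle: steel stub axle on a blue wheel carrier, fixed and rigid, leaning 0.40 rad (23 degrees) from vertical roughly towards the robot. Pin 14 mm across, 24 mm long, on a black shoulder 36 mm across, 10 mm high, on a blue plate. Origin: centre of the shoulder's upper face at the pin's foot, 85 mm above the bench; z up along the pin, y level.
- axle_tip (a point): end of the axle's pin, 24 mm along z from axle; bevelled from 14 down to 9 mm across over the last 2.5 mm. A wheel that is home has its origin at that of axle and the same z axis; wrong wheels stop with their underside about 14 to 15 mm above the shoulder.
- reject_box: open red plastic box, fixed, 140 mm (its x) by 200 mm (its y) outside, 35 mm high, walls and floor 5 mm. Origin: centre of its underside, on the bench; two wheels fit side by side along its y.
- screwdriver: orange-handled screwdriver lying near the robot; to be left alone.
- wrench: steel open-ended wrench lying at the back; to be left alone.
- tape_roll: yellow roll of tape, 72 mm across, 24 mm high; to be left alone.
- screw_jar: glass jar with a white lid, 60 mm across, 80 mm high; to be left alone.
- mug: blue mug, 76 mm across, 85 mm high; to be left alone.
- castor_fork: steel U-shaped castor fork, 50 mm wide, 50 mm high, near the robot; to be left alone.

How it is judged:
By the outcome, as a careful person would: the job done as asked, in the order asked, and still so for the second after the job is handed in, with the robot touching nothing.
It also fails if it takes over 72 s, if anything falls off the work surface, if the arm or the gripper's body presses on something with over 40 N, if the wrist force passes 120 N, or if a joint passes its speed limit or range.

ROBOT

A 6-joint arm with a two-finger parallel gripper is mounted at the origin on the work surface. World frame = base frame: x ahead of the robot, y to its left, z up, the work surface at z = 0. Lengths are in m, angles in rad, forces in N, time in s.
With the tool pointing down it reaches from about 0.375 to 0.9 m from the base axis. Payload 3.1 kg.
Tool frame: the origin (TCP) lies midway between the tips of the shut fingers; the grasp point (between the pads) lies 19 mm behind it (manip.grip_depth is the distance from the TCP to the grasp point, in m); z points along the fingers, y is the line along which they close (so a half turn about z gives the same grasp; the last joint's range is limited). The gripper opens to 85 mm and grips with 20 to 120 N. Pads are 22 mm wide; open, the fingers measure 114 mm over their backs; the gripper's body (76 mm by 85 mm) begins 54 mm behind the grasp point. The pads swing forward as they close: fully open they stand 13 mm farther back than shut.
Start: joints at [-1.288, 0.527, 1.433, -0, 1.181, -0.178], TCP at [0.278, -0.559, 0.231] pointing down, gripper open.
Joint ranges: [-3.08, 3.08], [-0.75, 2.2], [0.22, 2.44], [-1.43, 4.57], [0, 2.65], [-2.85, 2.85]. Speed limits (rad/s): [2.79, 2.79, 3.14, 3.14, 3.14, 3.14].

INTERFACE

Orientations are given as a unit quaternion [w, x, y, z].
In Python, from station import manip gives the robot as it stands. The module is installed in compiled form; this text tells all that it offers.
- The arm moves only by the shell command python3 -m crank 'ROWS'. ROWS is JSON, a list that holds one entry, the list of rows, each a list of 5 numbers: the opening, from 0 (shut) to 1 (fully open), then the shift along the world's x, y, z in units of 25 mm (1.0 is 25 mm), then the turn about the world's z in units of 8 degrees (1.0 is 8 degrees). A call has exactly 5 rows; each row shifts and turns the commanded pose from where the row before left it; what a row does not reach is not made up. A row lasts 1/10 s, in which the tool goes at most 50 mm and 8.59 degrees, less where a joint would pass 70% of its speed; a pose out of reach is approached as far as the arm can. A call is refused whole if a number of a shift passes 1 or a number of a turn 1, either way. A call with a gripper value outside its range is refused whole. The fingers move at their own pace and stop on an object; the grip force is fixed at half the most. Time passes only in rows, so rows that do not move let the fingers close, or fill a call up. It gives the time, the measured TCP pose, the force, the opening and the grip force at its end, in the units of the state.
- manip.get_state(): the state, without advancing time (a new reading comes with each control period).
- manip.get_image(name): name is "scene" or "side" or "wrist"; returns (picture, depth): 384x512x3 uint8, blue, green, red; 384x512 float32, m along the optical axis (not along the pixel's ray), 0 where there is no reading.
- manip.camera_model(name): a dict with "mtx" (3x3 intrinsics, pixels), "extrinsics" (4x4, takes a point from camera to world coordinates). Camera axes: x right, y down, z forward; pixel columns grow to the right and rows downward; lengths in m; the calibration is good to about 2 mm. A picture is of the moment at which its call begins: read the wrist's pose just before it. camera_model takes no time and is no camera call; for the wrist camera it gives the pose at the moment of the call.
- manip.hand_in(): hands the job in; it is judged then, once.
Trained networks look in the newest picture that a camera, given by its name, has taken for a name from the list of things; names that differ only in an ending like _2 or _b are one class to them, and where a whole thing is asked for, a point or a joint stands for the part that bears it (a point fixed in the world has none). Each returns a list of dicts, best first, with "conf" (0 to 1); they miss things now and then, are a little off and sometimes report something else, mostly with a low value. They report only what shows in the picture. A call takes as long as a camera call.
- manip.look_for(target, camera): "extent" ([left, top, width, height] in pixels, round what is visible of it).
- manip.outline_of(target, camera): "region" (384x512 bool, what is visible of it) and "extent" ([left, top, width, height] in pixels, round what is visible of it).
The state is a dict: "time": time; "joint_pos": joint angles; "joint_vel": joint speeds; "joint_torque": joint torques, N m; "tcp_pos": TCP position; "eef_rot": TCP orientation; "ft_force": force on the tool from outside, world axes, zero at the start; "moment": the same for the moment, N m; "width": opening from 0.0 (shut) to 1.0 (fully open); "grip_force": force on a finger pad.
Only numpy, scipy, OpenCV 4.12 (cv2) and the standard library are available. Lean on these libraries where they do the work, as an engineer would, in place of code of your own. Each camera call takes 0.05 s, during which the arm holds its last target. There are 200 camera calls.

## Working session

There is one attempt and no reset: what is moved stays moved. The work goes in short steps, Python scripts to look and compute and a shell command to move; the robot and the scene stay as the last step left them, time stands still between calls to the robot, and variables do not carry over. Pictures are saved under pics/ and viewed, at most 10 in all, crops included, and the job is handed in when it is done.

```bash
mkdir -p pics; cat > h.py <<'E'
import numpy as np, cv2
from station import manip
def pts(depth, cam, mask, M):
    K=M["mtx"];T=np.array(M["extrinsics"]);v,u=np.nonzero(mask&(depth>0));z=depth[v,u]
    P=np.c_[(u-K[0][2])*z/K[0][0],(v-K[1][2])*z/K[1][1],z]
    return P@T[:3,:3].T+T[:3,3]
E
python3 - <<'E'
from h import *
for c in ("scene","side"):
    im,d=manip.get_image(c);M=manip.camera_model(c);cv2.imwrite(f"pics/{c}0.png",im)
    print(c,np.round(np.array(M["extrinsics"])[:3,3],2))
    for t in ("wheel_a","axle","reject_box"):
        for r in manip.outline_of(t,c):
            if r["conf"]<.3: continue
            P=pts(d,c,r["region"],M)
            print(t,round(r["conf"],2),np.round(r["extent"]),np.round(np.median(P,0),3) if len(P) else None,np.round(np.percentile(P,[3,97],axis=0),3).tolist() if len(P) else None)
s=manip.get_state();print(s)
E
```

```text
scene [1.05 0.54 0.83]
wheel_a 0.94 [311. 209.  25.  35.] [0.507 0.213 0.03 ] [[0.477, 0.184, 0.001], [0.522, 0.232, 0.051]]
wheel_a 0.93 [273. 225.  21.  29.] [0.594 0.174 0.03 ] [[0.566, 0.144, 0.004], [0.612, 0.193, 0.051]]
wheel_a 0.83 [369. 235.  27.  29.] [0.468 0.344 0.03 ] [[0.443, 0.316, 0.002], [0.482, 0.366, 0.051]]
reject_box 0.71 [177. 160.  98.  73.] [ 0.567 -0.034  0.006] [[0.49, -0.135, 0.001], [0.652, 0.071, 0.035]]
side [ 0.53 -0.7   0.88]
wheel_a 0.94 [209. 144.  24.  22.] [0.493 0.189 0.03 ] [[0.469, 0.175, 0.003], [0.518, 0.215, 0.052]]
wheel_a 0.92 [197. 114.  16.  19.] [0.455 0.322 0.03 ] [[0.431, 0.308, 0.002], [0.478, 0.349, 0.052]]
wheel_a 0.55 [245. 148.  18.  30.] [0.582 0.149 0.03 ] [[0.559, 0.136, 0.003], [0.608, 0.175, 0.052]]
axle 0.88 [219. 293.  56.  64.] [ 0.547 -0.311  0.077] [[0.5, -0.345, 0.035], [0.594, -0.262, 0.096]]
reject_box 0.7 [213. 186.  82.  87.] [ 0.57  -0.038  0.006] [[0.496, -0.142, 0.002], [0.646, 0.064, 0.036]]
{'time': 0.4, 'joint_pos': array([-1.28748834e+00,  5.27670264e-01,  1.43288483e+00,  2.44689136e-05,
        1.18140652e+00, -1.78505141e-01]), 'joint_vel': array([-0.00083595, -0.00133552, -0.00155363,  0.00079513, -0.00016363,
        0.00099253]), 'joint_torque': array([-1.15797902e-04, -4.41804564e+01, -1.78090292e+01, -1.68126639e-04,
        3.28306880e-03,  5.08524892e-06]), 'tcp_pos': array([ 0.27847499, -0.55938649,  0.23114674]), 'eef_rot': array([-1.84817354e-04,  9.73460366e-01,  2.28855592e-01,  1.63972942e-06]), 'ft_force': array([-0.03681099, -0.0007312 ,  0.27142835]), 'moment': array([-0.00269198, -0.00517631, -0.06326528]), 'grip_force': 0.0, 'width': 0.997789966106771}
```

View pics/scene0.png

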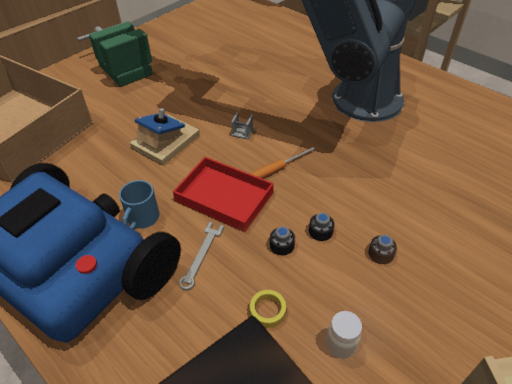

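View pics/side0.png

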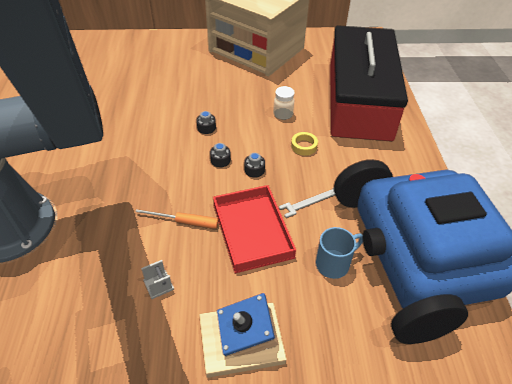

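```bash
python3 - <<'E'
from h import *
for c in ("side","scene"):
    im,d=manip.get_image(c);M=manip.camera_model(c)
    hsv=cv2.cvtColor(im,cv2.COLOR_BGR2HSV)
    m=np.zeros(d.shape,bool)
    if c=="side": m[290:360,210:285]=1
    else: m[100:150,130:190]=1
    blue=m&(hsv[...,0]>100)&(hsv[...,0]<130)&(hsv[...,1]>120)
    P=pts(d,c,blue,M);P=P[P[:,2]>.04]
    for _ in range(5):
        ce=P.mean(0);n=np.linalg.svd(P-ce)[2][2];n*=np.sign(n[2]);r=(P-ce)@n;P=P[abs(r)<.004]
    ce=(P.min(0)+P.max(0))/2
    print(c,"plate n",n.round(3),"tilt",np.arccos(n[2]).round(3),"az",np.arctan2(n[1],n[0]).round(3),P.mean(0).round(4),len(P))
    Q=pts(d,c,m,M);h=(Q-P.mean(0))@n
    for lo,hi in((.006,.013),(.018,.031),(.031,.040)):
        S=Q[(h>lo)&(h<hi)];print(lo,hi,len(S),S.mean(0).round(4) if len(S) else 0)
    for r in manip.outline_of("wheel_a",c):
        if r["conf"]<.3: continue
        W=pts(d,c,r["region"],M);T=W[W[:,2]>.047]
        cc,rad=cv2.minEnclosingCircle(T[:,:2].astype(np.float32)*1000)
        B=W[(W[:,2]>.026)];c2,r2=cv2.minEnclosingCircle(B[:,:2].astype(np.float32)*1000)
        print("wheel hub",np.round(cc,1),round(rad,1),len(T),"tread",np.round(c2,1),round(r2,1),T[:,:2].mean(0).round(4))
im,d=manip.get_image("wrist");cv2.imwrite("pics/w0.png",im);M=manip.camera_model("wrist");print(np.round(M["extrinsics"],3),np.round(M["mtx"],1))
for t in("axle","axle_tip"): print([(r["conf"],r["extent"]) for r in manip.look_for(t,"wrist")][:2])
E
```

```text
side plate n [-0.381 -0.056  0.923] tilt 0.395 az -2.996 [ 0.5442 -0.3057  0.077 ] 1867
0.006 0.013 210 [ 0.5391 -0.3042  0.0857]
0.018 0.031 33 [ 0.5334 -0.3055  0.099 ]
0.031 0.04 43 [ 0.5282 -0.3038  0.1066]
wheel hub [453.4 333.6] 15.1 58 tread [455. 333.] 28.5 [0.4542 0.3328]
wheel hub [583.2 160.6] 16.1 85 tread [584.4 161. ] 29.2 [0.5825 0.1604]
wheel hub [493.  200.6] 16.0 80 tread [493.6 201.5] 28.8 [0.4934 0.1996]
scene plate n [-0.371 -0.033  0.928] tilt 0.382 az -3.054 [ 0.554  -0.2848  0.0801] 360
0.006 0.013 64 [ 0.5415 -0.2946  0.0853]
0.018 0.031 26 [ 0.5354 -0.2962  0.0991]
0.031 0.04 13 [ 0.5296 -0.2985  0.1057]
wheel hub [585.4 165.9] 15.6 123 tread [585.  166.4] 27.8 [0.5854 0.1664]
wheel hub [456.1 339.4] 16.3 138 tread [455.4 340.5] 29.4 [0.4559 0.3398]
wheel hub [496.7 206.1] 15.9 122 tread [495.8 205.9] 28.7 [0.4968 0.207 ]
[[ 0.446 -0.855 -0.263  0.346]
 [-0.895 -0.426 -0.131 -0.527]
 [-0.     0.294 -0.956  0.373]
 [ 0.     0.     0.     1.   ]] [[266.1   0.  257.1]
 [  0.  266.1 189.8]
 [  0.    0.    1. ]]
[]
[]
```

View pics/w0.png

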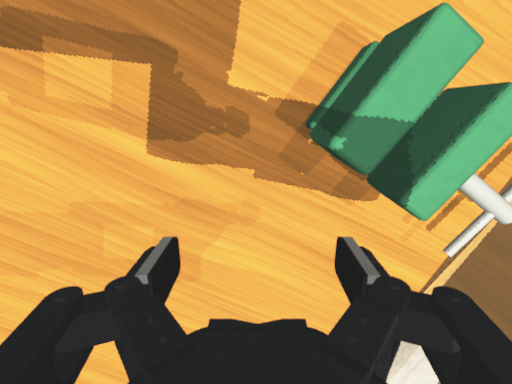

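```bash
python3 -m crank '[[[1,0.9,1,0,-0.25],[1,0.9,1,0,-0.25],[1,0.9,1,0,-0.25],[1,0.9,1,0,-0.25],[1,0.9,1,0,-0.25]]]'
python3 -m crank '[[[1,0.9,1,0,-0.25],[1,0.9,1,0,-0.25],[1,0.9,1,0,-0.25],[1,0.9,1,0,-0.25],[1,0.5,1,0,-0.2]]]'
python3 -m crank '[[[1,0,0,0,0],[1,0,0,0,0],[1,0,0,0,0],[1,0,0,0,0],[1,0,0,0,0]]]'
cat > ax.py <<'E'
from h import *
M=manip.camera_model("wrist");im,d=manip.get_image("wrist");cv2.imwrite("pics/w1.png",im)
hsv=cv2.cvtColor(im,cv2.COLOR_BGR2HSV)
blue=(hsv[...,0]>100)&(hsv[...,0]<130)&(hsv[...,1]>120)
P=pts(d,0,blue,M);P=P[(P[:,2]>.04)&(P[:,2]<.12)]
for _ in range(6):
    ce=P.mean(0);n=np.linalg.svd(P-ce,full_matrices=False)[2][2];n*=np.sign(n[2]);r=(P-ce)@n;P=P[abs(r)<.003]
print("n",n.round(3),"tilt",np.arccos(n[2]).round(3),"az",np.arctan2(n[1],n[0]).round(3),ce.round(4),len(P))
Q=pts(d,0,d>0,M);Q=Q[np.linalg.norm(Q-ce,axis=1)<.06];h=(Q-ce)@n
e1=np.cross([0,0,1],n);e1/=np.linalg.norm(e1);e2=np.cross(n,e1)
for lo,hi in((.007,.012),(.015,.030),(.0325,.037)):
    S=Q[(h>lo)&(h<hi)]
    if len(S)<4: print(lo,len(S));continue
    q=np.c_[S@e1,S@e2].astype(np.float32)*1000;c,r=cv2.minEnclosingCircle(q)
    C=(c[0]*e1+c[1]*e2)/1000+n*(S@n).mean();print(lo,len(S),"centre",C.round(4),"r",round(r,1),"h",h[(h>lo)&(h<hi)].mean().round(4))
E
python3 ax.py
```

```text
time: 1.25
tcp_pos: [0.3918, -0.4336, 0.2314]
eef_rot: [0.0, 0.99, 0.142, 0.0]
ft_force: [0.2, 0.5, 0.1]
width: 1.001
grip_force: 0.0
time: 1.75
tcp_pos: [0.4952, -0.3086, 0.2315]
eef_rot: [0.0, 0.998, 0.06, 0.001]
ft_force: [0.3, 0.3, 0.3]
width: 1.0
grip_force: 0.0
time: 2.25
tcp_pos: [0.493, -0.3105, 0.2313]
eef_rot: [0.0, 0.998, 0.059, -0.0]
ft_force: [-0.2, -0.6, -0.1]
width: 1.001
grip_force: 0.0
n [-0.383 -0.051  0.922] tilt 0.397 az -3.01 [ 0.5497 -0.301   0.0783] 5503
0.007 601 centre [ 0.5384 -0.3036  0.0843] r 18.4 h 0.01
0.015 91 centre [ 0.5342 -0.3033  0.0966] r 6.9 h 0.0228
0.0325 93 centre [ 0.5295 -0.304   0.1066] r 6.5 h 0.0339
```

View pics/w1.png

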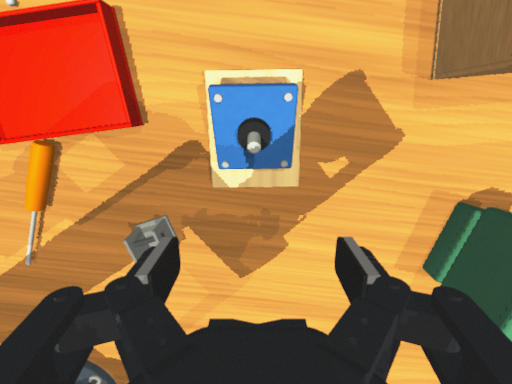

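```bash
for i in 1 2; do :; done
python3 -m crank '[[[1,0,1,0,0],[1,0,1,0,0],[1,0,1,0,0],[1,0,1,0,0],[1,0,1,0,0]]]' | grep -E "time|tcp"
python3 -m crank '[[[1,0,1,0,0],[1,0,1,0,0],[1,0,1,0,0],[1,0,1,0,0],[1,0,1,0,0]]]' | grep -E "time|tcp"
python3 -m crank '[[[1,0,1,0,0],[1,0,1,0,0],[1,0,1,0,0],[1,0,1,0,0],[1,0,1,0,0]]]' | grep -E "time|tcp"
python3 -m crank '[[[1,-0.4,1,-0.4,0],[1,-0.4,1,-0.4,0],[1,0,1,-0.4,0],[1,0,1,-0.4,0],[1,0,0.4,-0.4,0]]]' | grep -E "time|tcp|rot"
python3 -m crank '[[[1,0,0,0,0],[1,0,0,0,0],[1,0,0,0,0],[1,0,0,0,0],[1,0,0,0,0]]]'| grep -E "time|tcp|rot"
cat > wh.py <<'E'
from h import *
s=manip.get_state();M=manip.camera_model("wrist");im,d=manip.get_image("wrist");cv2.imwrite("pics/w2.png",im)
print("tcp",s["tcp_pos"].round(4),s["time"])
for r in manip.outline_of("wheel_a","wrist"):
    if r["conf"]<.3: continue
    W=pts(d,0,r["region"],M)
    o=[]
    for lo,hi in((.046,.055),(.027,.033)):
        T=W[(W[:,2]>lo)&(W[:,2]<hi)]
        if len(T)<10: continue
        c,rad=cv2.minEnclosingCircle(T[:,:2].astype(np.float32)*1000);o+=[np.round(c,1).tolist(),round(rad,1),T[:,2].mean().round(4)]
    print(round(r["conf"],2),np.round(r["extent"]),o)
E
python3 wh.py
```

```text
time: 2.8
tcp_pos: [0.4933, -0.1841, 0.2313]
time: 3.3
tcp_pos: [0.4935, -0.059, 0.2314]
time: 3.8
tcp_pos: [0.4936, 0.066, 0.2314]
time: 4.3
tcp_pos: [0.4737, 0.1768, 0.1811]
eef_rot: [-0.0, 0.998, 0.061, 0.0]
time: 4.8
tcp_pos: [0.4739, 0.1748, 0.1817]
eef_rot: [0.0, 0.998, 0.059, 0.0]
tcp [0.4739 0.1748 0.1817] 4.8
0.77 [209. 128.  51.  54.] [[495.7, 201.7], 15.9, np.float64(0.0492), [495.7, 201.8], 27.8, np.float64(0.0295)]
0.68 [ 91. 147.  56.  50.] [[455.6, 335.5], 16.0, np.float64(0.0492), [455.0, 335.3], 28.3, np.float64(0.0296)]
0.65 [260.  43.  49.  57.] [[585.3, 162.3], 16.0, np.float64(0.0492), [585.0, 162.1], 27.9, np.float64(0.0294)]
```

View pics/w2.png

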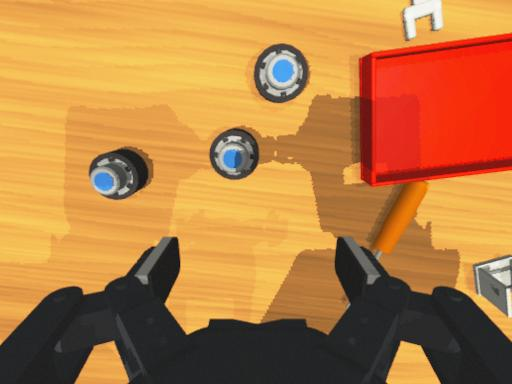

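```bash

python3 -m crank '[[[1,0.44,0.54,-0.5,0],[1,0.43,0.54,-0.5,0],[1,0,0,-1,0],[1,0,0,-1,0],[1,0,0,-1,0]]]' | grep -E "time|tcp"
python3 -m crank '[[[1,0,0,-1,0],[1,0,0,-0.7,0],[1,0,0,-0.3,0],[1,0,0,0,0],[1,0,0,0,0]]]' 
python3 -m crank '[[[0,0,0,0,0],[0,0,0,0,0],[0,0,0,0,0],[0,0,0,0,0],[0,0,0,0,0]]]'
python3 -m crank '[[[0,0,0,0,0],[0,0,0,0,0],[0,0,0,0.2,0],[0,0,0,0.3,0],[0,0,0,1,0]]]'
```

```text
time: 5.4
tcp_pos: [0.4956, 0.2026, 0.0807]
time: 5.9
tcp_pos: [0.4958, 0.2025, 0.0319]
eef_rot: [-0.0, 0.998, 0.06, 0.001]
ft_force: [-0.1, -0.1, 1.4]
width: 1.002
grip_force: 0.0
time: 6.4
tcp_pos: [0.4957, 0.2026, 0.0322]
eef_rot: [-0.0, 0.998, 0.06, 0.001]
ft_force: [-0.5, -0.6, 5.7]
width: 0.349
grip_force: 58.8
time: 6.9
tcp_pos: [0.4934, 0.2021, 0.0677]
eef_rot: [0.0, 0.998, 0.06, -0.003]
ft_force: [0.6, 0.1, -1.6]
width: 0.348
grip_force: 59.4
```

```bash

python3 -m crank '[[[0,0,-0.5,1,0],[0,0,-0.74,1,0],[0,0,-1,1,0],[0,0,-1,0.6,0],[0,0,-1,0,0]]]' | grep -E "time|tcp"
python3 -m crank '[[[0,0,-1,0,0],[0,0,-1,0,0],[0,0,-1,0,0],[0,0,-1,0,0],[0,0,-1,0,0]]]' | grep -E "time|tcp"
python3 -m crank '[[[0,0,-1,0,0],[0,0.2,-1,0,0],[0,0.2,-1,0,0],[0,0.2,-1,0,0],[0,0.2,-1,0,0]]]' | grep -E "time|tcp"
python3 -m crank '[[[0,0.2,-1,0,0],[0,0.2,-1,0,0],[0,0.2,-1,0,0],[0,0,-1,0,0],[0,0,-1,0,0]]]' | grep -E "time|tcp"
python3 -m crank '[[[0,0,-1,0,0],[0,0,0,0,0],[0,0,0,0,0],[0,0,0,0,0],[0,0,0,0,0]]]'
python3 -c "
from h import *
for c in('wrist','side'):
  im,d=manip.get_image(c);cv2.imwrite('pics/'+c+'3.png',im)
a=cv2.imread('pics/side3.png')[230:370,170:310];b=cv2.imread('pics/wrist3.png')
cv2.imwrite('pics/m3.png',np.hstack([cv2.resize(a,(384,384)),b[:,64:448]]))
"
```

```text
time: 7.4
tcp_pos: [0.4966, 0.0957, 0.1615]
time: 7.9
tcp_pos: [0.4948, -0.0294, 0.1592]
time: 8.4
tcp_pos: [0.515, -0.1544, 0.1591]
time: 8.9
tcp_pos: [0.5299, -0.2792, 0.1589]
time: 9.4
tcp_pos: [0.53, -0.3022, 0.1588]
eef_rot: [-0.0, 0.998, 0.06, -0.0]
ft_force: [-0.1, -0.0, -0.9]
width: 0.346
grip_force: 59.6
```

View pics/m3.png

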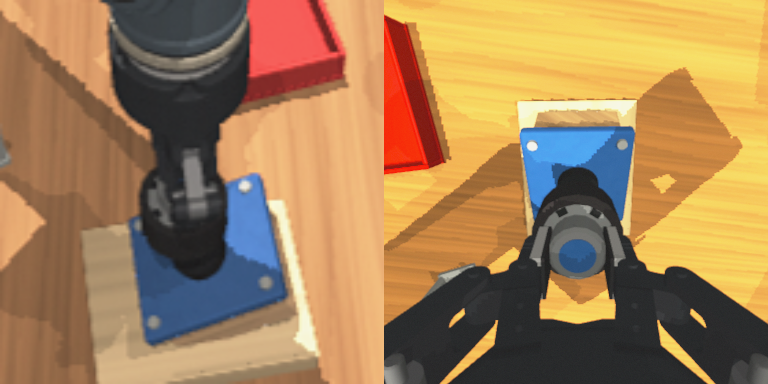

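```bash

python3 -m crank '[[[0,0.04,-0.05,-0.3,0],[0,0,0,-0.3,0],[0,0,0,-0.1,0],[0,0,0,-0.1,0],[0,0,0,0,0]]]'|grep -E "tcp|force"
python3 -m crank '[[[0,0,0,-0.08,0],[0,0.02,0,-0.08,0],[0,0.02,0,-0.08,0],[0,0,0,0,0],[0,0,0,0,0]]]'|grep -E "time|tcp|force|rot"
```

```text
tcp_pos: [0.531, -0.3045, 0.1382]
ft_force: [0.2, 0.5, -1.3]
grip_force: 59.6
time: 10.5
tcp_pos: [0.5313, -0.3035, 0.1322]
eef_rot: [-0.001, 0.998, 0.06, -0.001]
ft_force: [-2.4, 3.6, 0.1]
grip_force: 59.6
```

```bash

python3 -m crank '[[[0,0,0.04,-0.04,0],[0,0,0,0,0],[0.45,0,0,0,0],[0.45,0,0,0,0],[0.45,0,0,0,0]]]'|grep -E "tcp|force|width"
python3 -m crank '[[[0.45,0,0,0,0],[0.45,0,0,0,0],[0.45,0,0,0,0],[0.45,0,0,0,0],[0.45,0,0,0,0]]]'|grep -E "time|tcp|force|width"
cat > look.py <<'E'
import sys
from h import *
n=sys.argv[1]
s=manip.get_state()
O=np.array([.5388,-.3025,.085]);A=np.array([-.386,-.051,.921])
M=manip.camera_model("wrist");im,d=manip.get_image("wrist")
im2,d2=manip.get_image("side");M2=manip.camera_model("side")
cv2.imwrite(f"pics/{n}.png",np.hstack([cv2.resize(im2[240:360,180:300],(384,384)),im[:,64:448]]))
hsv=cv2.cvtColor(im,cv2.COLOR_BGR2HSV)
bl=(hsv[...,0]>95)&(hsv[...,0]<125)&(hsv[...,1]>90)
P=pts(d,0,bl,M);P=P[np.linalg.norm(P-O-A*.05,axis=1)<.04]
P=P[(P-O)@A>.03]
if len(P)>10:
    for _ in range(3):
        ce=P.mean(0);nn=np.linalg.svd(P-ce,full_matrices=False)[2][2];nn*=np.sign(nn[2]);P=P[abs((P-ce)@nn)<.002]
    print("cap centre",ce.round(4),"n",nn.round(3),"tilt",np.arccos(nn[2]).round(3),"along axle",((ce-O)@A).round(4),"off",(ce-O-A*((ce-O)@A)).round(4),len(P))
E
python3 look.py r1
```

```text
tcp_pos: [0.5335, -0.3052, 0.1324]
ft_force: [-1.0, -0.4, 0.6]
width: 0.453
grip_force: 0.0
time: 11.5
tcp_pos: [0.5323, -0.3038, 0.1318]
ft_force: [0.2, -0.5, -0.6]
width: 0.449
grip_force: 0.0
cap centre [ 0.5289 -0.3084  0.1487] n [-0.014 -0.142  0.99 ] tilt 0.143 along axle 0.0628 off [ 0.0143 -0.0026  0.0059] 648
```

View pics/r1.png

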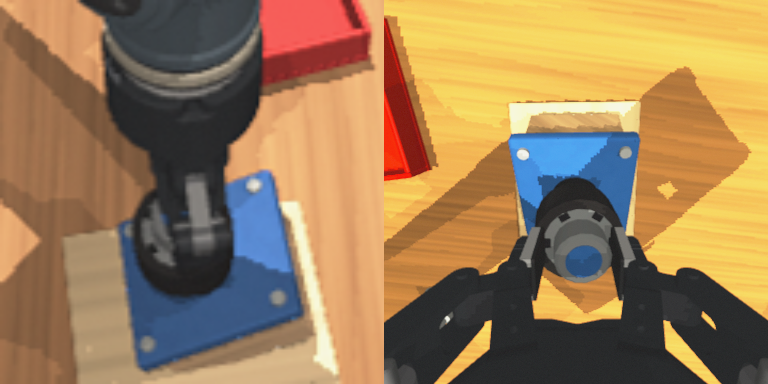

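```bash

python3 -m crank '[[[0.3,0,0,0,0],[0,0,0,0,0],[0,0,0,0,0],[0,-0.08,0,0,0],[0,-0.08,0,0,0]]]'|grep -E "tcp|force|width"
python3 -m crank '[[[0,-0.08,-0.01,-0.01,0],[0,-0.08,-0.01,-0.02,0],[0,0,0,0,0],[0,0,0,0,0],[0,0,0,0,0]]]'|grep -E "time|tcp|force|width"
python3 look.py r2
```

```text
tcp_pos: [0.53, -0.3041, 0.1322]
ft_force: [4.6, 1.1, -0.1]
width: 0.348
grip_force: 59.2
time: 12.6
tcp_pos: [0.5275, -0.3043, 0.1319]
ft_force: [7.6, 2.8, 0.7]
width: 0.349
grip_force: 59.2
cap centre [ 0.5237 -0.3055  0.1484] n [-0.102 -0.091  0.991] tilt 0.137 along axle 0.0644 off [0.0097 0.0002 0.0041] 505
```

```bash

python3 -m crank '[[[0,-0.08,-0.01,-0.02,0],[0,-0.08,-0.01,-0.03,0],[0,0,0,0,0],[0,0,0,0,0],[0,0,0,0,0]]]'|grep -E "time|tcp|force|width"
python3 -m crank '[[[0,-0.08,-0.01,-0.03,0],[0,-0.08,-0.01,-0.03,0],[0,0,0,0,0],[0,0,0,0,0],[0,0,0,0,0]]]'|grep -E "time|tcp|force|width"
python3 look.py r2
```

```text
time: 13.2
tcp_pos: [0.5237, -0.3047, 0.1311]
ft_force: [7.2, 3.9, 3.2]
width: 0.346
grip_force: 59.4
time: 13.7
tcp_pos: [0.5194, -0.3052, 0.13]
ft_force: [5.5, 3.9, 5.5]
width: 0.35
grip_force: 59.8
cap centre [ 0.517  -0.3063  0.1462] n [-0.247 -0.101  0.964] tilt 0.27 along axle 0.065 off [ 0.0033 -0.0005  0.0013] 401
```

```bash

python3 -m crank '[[[0,-0.08,0.01,-0.02,0],[0,-0.08,0.01,-0.02,0],[0,0,0,0,0],[0,0,0,0,0],[0,0,0,0,0]]]'|grep -E "time|tcp|force|width"
python3 look.py r2
python3 -m crank '[[[0,0.03,0,-0.07,0],[0,0.03,0,-0.07,0],[0,0.03,0,-0.07,0],[0,0,0,0,0],[0,0,0,0,0]]]'|grep -E "time|tcp|force|width"
python3 look.py r2
```

```text
time: 14.3
tcp_pos: [0.5161, -0.3053, 0.1291]
ft_force: [7.2, 3.3, 4.6]
width: 0.346
grip_force: 59.8
cap centre [ 0.5143 -0.3061  0.1453] n [-0.319 -0.084  0.944] tilt 0.336 along axle 0.0651 off [ 0.0006 -0.0003  0.0003] 424
time: 14.9
tcp_pos: [0.517, -0.3056, 0.1285]
ft_force: [-3.3, 5.6, 30.2]
width: 0.346
grip_force: 62.8
cap centre [ 0.5154 -0.3066  0.145 ] n [-0.315 -0.099  0.944] tilt 0.336 along axle 0.0645 off [ 0.0015 -0.0008  0.0006] 388
```

```bash

python3 -m crank '[[[0,-0.15,-0.02,0.36,0],[0,-0.15,-0.02,0.36,0],[0,-0.15,-0.02,0.36,0],[0,0,0.2,0.3,0],[0,0.1,1,0,0]]]'|grep -E "time|tcp|force|width"
python3 -m crank '[[[0,0.4,1,0,0],[0,0.4,1,0,0],[0,0.4,1,0,0],[0,0.4,1,0,0],[0,0.4,1,0,0]]]'|grep -E "time|tcp|force|width"
python3 -m crank '[[[0,0,1,0,0],[0,0,1,-0.3,0],[0,0,1,-1,0],[0,0,0,-1,0],[0,0,0,-1,0]]]'|grep -E "time|tcp|force|width"
python3 -c "
from h import *
im,d=manip.get_image('side');M=manip.camera_model('side')
r=manip.outline_of('reject_box','side')[0];P=pts(d,0,r['region'],M);P=P[P[:,2]>.031]
print(cv2.minAreaRect((P[:,:2]*1000).astype(np.float32)))
"
```

```text
time: 15.5
tcp_pos: [0.5059, -0.2787, 0.1575]
ft_force: [0.8, 1.3, -0.6]
width: 0.35
grip_force: 59.4
time: 16.0
tcp_pos: [0.5551, -0.1499, 0.1561]
ft_force: [0.6, -0.1, -1.3]
width: 0.346
grip_force: 59.4
time: 16.5
tcp_pos: [0.5549, -0.0749, 0.0732]
ft_force: [-0.2, -0.7, -2.2]
width: 0.346
grip_force: 59.5
((568.7196044921875, -36.52726745605469), (140.7213897705078, 203.15293884277344), 14.265872955322266)
```

```bash

python3 -m crank '[[[0,0.45,-0.1,-0.3,0],[0,0,0,-0.3,0],[0,0,0,-0.3,0],[0,0,0,0,0],[0.6,0,0,0,0]]]'|grep -E "time|tcp|force|width"
python3 -m crank '[[[0.6,0,0,0,0],[0.6,0,0,0,0],[0.6,0,0,0.5,0],[0.6,0,0,1,0],[1,0,0,1,0]]]'|grep -E "time|tcp|force|width"
python3 -m crank '[[[1,0,1,1,0],[1,0,1,0.5,0],[1,0,1,0,0],[1,0,1,0,0],[1,0,1,0,0]]]'|grep -E "time|tcp|force|width"
python3 -m crank '[[[1,0,1,0,0],[1,0,1,0,0],[1,0,1,0,0],[1,0,0.5,-0.5,0],[1,0,0,-1,0]]]'|grep -E "time|tcp|force|width"
python3 -c "
from h import *
im,d=manip.get_image('side');M=manip.camera_model('side')
for r in manip.outline_of('wheel_a','side'):
  P=pts(d,0,r['region'],M);print(r['conf'],np.median(P,0).round(3),np.percentile(P,97,axis=0).round(3))
"
```

```text
time: 17.1
tcp_pos: [0.5669, -0.0788, 0.0517]
ft_force: [0.6, 0.3, -0.2]
width: 0.506
grip_force: 0.0
time: 17.6
tcp_pos: [0.5668, -0.0787, 0.1154]
ft_force: [0.4, 0.1, -0.4]
width: 0.755
grip_force: 0.0
time: 18.1
tcp_pos: [0.5672, 0.0472, 0.1531]
ft_force: [0.3, -0.1, -0.3]
width: 0.997
grip_force: 0.0
time: 18.6
tcp_pos: [0.5687, 0.1355, 0.1158]
ft_force: [0.2, -0.6, -1.2]
width: 0.999
grip_force: 0.0
0.69 [0.453 0.323 0.03 ] [0.478 0.353 0.052]
0.64 [0.582 0.149 0.03 ] [0.607 0.174 0.052]
0.59 [ 0.574 -0.09   0.035] [ 0.6   -0.061  0.057]
```

```bash

python3 -m crank '[[[1,0.35,0.55,0,0],[1,0.35,0.55,0,0],[1,0,0,-0.5,0],[1,0,0,0,0],[1,0,0,0,0]]]' | grep -E "time|tcp"
python3 wh.py
```

```text
time: 19.2
tcp_pos: [0.5833, 0.1603, 0.1009]
tcp [0.5833 0.1603 0.1009] 19.2
0.92 [ 32. 260.  72.  53.] [[466.2, 344.4], 6.2, np.float64(0.0483), [460.2, 337.7], 27.7, np.float64(0.0293)]
0.84 [470. 198.  42.  68.] [[574.7, -63.3], 23.6, np.float64(0.03)]
0.75 [226. 158.  60.  70.] [[585.4, 162.1], 16.0, np.float64(0.0493), [585.1, 162.0], 28.2, np.float64(0.0295)]
```

```bash

python3 -m crank '[[[1,0.07,0.07,-1,0],[1,0,0,-1,0],[1,0,0,-0.5,0],[1,0,0,-0.22,0],[1,0,0,0,0]]]' | grep -E "time|tcp"
python3 -m crank '[[[0,0,0,0,0],[0,0,0,0,0],[0,0,0,0,0],[0,0,0,0,0],[0,0,0,0,0]]]'
python3 -m crank '[[[0,0,0,0,0],[0,0,0,0.3,0],[0,0,0,0.8,0],[0,0,0,1,0],[0,0,0,1,0]]]'| grep -E "time|tcp|width"
python3 -m crank '[[[0,0,-0.62,1,0],[0,0,-1,1,0],[0,0,-1,0,0],[0,0,-1,0,0],[0,0,-1,0,0]]]'| grep -E "time|tcp|width"
python3 -m crank '[[[0,-0.2,-1,0,0],[0,-0.2,-1,0,0],[0,-0.2,-1,0,0],[0,-0.2,-1,0,0],[0,-0.2,-1,0,0]]]'| grep -E "time|tcp|width"
python3 -m crank '[[[0,-0.2,-1,0,0],[0,-0.2,-1,0,0],[0,-0.2,-1,0,0],[0,-0.2,-1,0,0],[0,-0.2,-1,0,0]]]'| grep -E "time|tcp|width"
python3 -m crank '[[[0,-0.16,-1,0,0],[0,0,-1,0,0],[0,0,-1,0,0],[0,0,-1,0,0],[0,0,0,0,0]]]'| grep -E "time|tcp|width"
```

```text
time: 19.8
tcp_pos: [0.586, 0.1628, 0.0332]
time: 20.3
tcp_pos: [0.5869, 0.1631, 0.0346]
eef_rot: [0.0, 0.998, 0.06, 0.001]
ft_force: [-0.3, -0.3, 5.0]
width: 0.347
grip_force: 58.9
time: 20.8
tcp_pos: [0.5855, 0.1629, 0.1115]
width: 0.344
time: 21.3
tcp_pos: [0.5858, 0.0467, 0.1614]
width: 0.346
time: 21.8
tcp_pos: [0.5605, -0.0783, 0.161]
width: 0.345
time: 22.3
tcp_pos: [0.5356, -0.2032, 0.161]
width: 0.344
time: 22.8
tcp_pos: [0.5324, -0.3061, 0.1612]
width: 0.343
```

```bash

python3 -m crank '[[[0,-0.02,0.06,-0.4,0],[0,0,0,-0.3,0],[0,0,0,-0.1,0],[0,0,0,-0.05,0],[0,0,0,0,0]]]'|grep -E "tcp|force"
python3 -m crank '[[[0,0,0,-0.08,0],[0,0.02,0,-0.08,0],[0,0,0,-0.08,0],[0,0,0,0,0],[0,0,0,0,0]]]'|grep -E "time|tcp|force"
```

```text
tcp_pos: [0.5319, -0.3006, 0.1396]
ft_force: [-0.4, -1.3, -1.3]
grip_force: 59.4
time: 23.8
tcp_pos: [0.5324, -0.3014, 0.1338]
ft_force: [0.9, -2.9, -1.5]
grip_force: 59.5
```

```bash

python3 -m crank '[[[0,-0.08,-0.05,0,0],[0,-0.08,-0.01,0,0],[0,-0.08,-0.01,-0.01,0],[0,-0.08,-0.01,-0.02,0],[0,0,0,0,0]]]'|grep -E "time|tcp|force"
python3 -m crank '[[[0,-0.08,-0.01,-0.02,0],[0,-0.08,-0.01,-0.03,0],[0,-0.08,-0.01,-0.03,0],[0,-0.08,-0.01,-0.03,0],[0,0,0,0,0]]]'|grep -E "time|tcp|force"
python3 -m crank '[[[0,-0.08,0,-0.03,0],[0,-0.08,0,-0.03,0],[0,0,0,0,0],[0,0,0,0,0],[0,0,0,0,0]]]'|grep -E "time|tcp|force"
python3 look.py r3
```

```text
time: 24.3
tcp_pos: [0.5273, -0.3027, 0.1338]
ft_force: [6.7, 2.2, -0.0]
grip_force: 59.3
time: 24.8
tcp_pos: [0.5193, -0.304, 0.132]
ft_force: [6.6, 2.8, 4.0]
grip_force: 60.0
time: 25.3
tcp_pos: [0.516, -0.3044, 0.131]
ft_force: [6.5, 2.2, 5.3]
grip_force: 60.7
cap centre [ 0.516  -0.3051  0.146 ] n [-0.271 -0.075  0.96 ] tilt 0.285 along axle 0.0651 off [0.0023 0.0007 0.001 ] 459
```

```bash

python3 -m crank '[[[0,-0.08,0,-0.02,0],[0,-0.08,0,-0.02,0],[0,0,0,0,0],[0,0.02,0,-0.05,0],[0,0,0,0,0]]]'|grep -E "time|tcp|force"
python3 look.py r3
python3 -m crank '[[[0,0.03,0,-0.05,0],[0,0,0,0,0],[0,0.03,0,-0.05,0],[0,0,0,0,0],[0,0,0,0,0]]]'|grep -E "time|tcp|force|width"
python3 look.py r3
```

```text
time: 25.9
tcp_pos: [0.5127, -0.3048, 0.1296]
ft_force: [6.8, 2.0, 10.0]
grip_force: 61.6
cap centre [ 0.5132 -0.3051  0.1446] n [-0.338 -0.088  0.937] tilt 0.357 along axle 0.0649 off [-0.0005  0.0007 -0.0002] 444
time: 26.5
tcp_pos: [0.5132, -0.3049, 0.1294]
ft_force: [-0.2, 4.4, 22.5]
width: 0.348
grip_force: 62.9
cap centre [ 0.5135 -0.3054  0.1445] n [-0.323 -0.071  0.944] tilt 0.337 along axle 0.0647 off [-0.0003  0.0004 -0.0001] 431
```

```bash

python3 -m crank '[[[0,-0.15,-0.02,0.36,0],[0,-0.15,-0.02,0.36,0],[0,-0.15,-0.02,0.36,0],[0,0,0.2,0.3,0],[0,0.1,1,0,0]]]'|grep -E "time|tcp|force|width"
python3 -m crank '[[[0,0.3,1,0,0],[0,0.3,1,0,0],[0,0.3,1,0,0],[0,0.3,1,0,0],[0,0.3,1,0,0]]]'|grep -E "time|tcp|width"
python3 -m crank '[[[0,0,1,0,0],[0,0,1,0,0],[0,0,1,0,0],[0,0,1,-0.2,0],[0,0,1,-0.8,0]]]'|grep -E "time|tcp|width"
python3 -m crank '[[[0,0,0.4,-0.8,0],[0,0,0,-0.8,0],[0,0,0,-0.8,0],[0,0,0,0,0],[0,0,0,0,0]]]'|grep -E "time|tcp|width"
```

```text
time: 27.1
tcp_pos: [0.5017, -0.2777, 0.1596]
ft_force: [0.9, 0.7, -1.3]
width: 0.349
grip_force: 60.2
time: 27.6
tcp_pos: [0.5382, -0.149, 0.1583]
width: 0.347
time: 28.1
tcp_pos: [0.5397, -0.0246, 0.1349]
width: 0.347
time: 28.6
tcp_pos: [0.5384, -0.0153, 0.0734]
width: 0.344
```

```bash

python3 -m crank '[[[0,0.15,1,0,0],[0,0,0,-0.4,0],[0,0,0,-0.45,0],[0,0,0,0,0],[0.6,0,0,0,0]]]'|grep -E "time|tcp|force|width"
python3 -m crank '[[[0.6,0,0,0,0],[0.6,0,0,0,0],[0.6,0,0,0.5,0],[0.6,0,0,1,0],[1,0,0,1,0]]]'|grep -E "time|tcp|width"
python3 -m crank '[[[1,-0.3,1,0.5,0],[1,-0.4,1,0,0],[1,-0.4,1,0,0],[1,-0.4,1,0,0],[1,-0.4,1,0,0]]]'|grep -E "time|tcp|width"
python3 -m crank '[[[1,-0.4,1,0,0],[1,-0.4,1,0,0],[1,-0.4,1,0,0],[1,-0.4,1,0,0],[1,0,1,0,0]]]'|grep -E "time|tcp|width"
python3 -m crank '[[[1,0,1,-0.5,0],[1,0,1,-0.5,0],[1,0,1,0,0],[1,0,0,0,0],[1,0,0,0,0]]]'|grep -E "time|tcp|width"
python3 wh.py
python3 -c "
from h import *
im,d=manip.get_image('side');M=manip.camera_model('side')
for r in manip.outline_of('wheel_a','side'):
  P=pts(d,0,r['region'],M);print(r['conf'],np.median(P,0).round(3),np.percentile(P,97,axis=0).round(3))
"
```

```text
time: 29.1
tcp_pos: [0.5425, 0.0089, 0.0521]
ft_force: [0.0, 1.0, 0.6]
width: 0.503
grip_force: 0.0
time: 29.6
tcp_pos: [0.5425, 0.0095, 0.1161]
width: 0.752
time: 30.1
tcp_pos: [0.4951, 0.1354, 0.1286]
width: 1.003
time: 30.6
tcp_pos: [0.4535, 0.2603, 0.1283]
width: 0.995
time: 31.1
tcp_pos: [0.4552, 0.3347, 0.1031]
width: 1.001
tcp [0.4552 0.3347 0.1031] 31.1
0.79 [221. 158.  68.  70.] [[455.3, 336.2], 16.0, np.float64(0.0493), [455.0, 336.3], 28.2, np.float64(0.0295)]
0.96 [ 0.573 -0.09   0.035] [ 0.598 -0.062  0.057]
0.78 [ 0.552 -0.002  0.035] [0.576 0.03  0.057]
0.71 [0.455 0.323 0.03 ] [0.478 0.349 0.052]
```

```bash

python3 -m crank '[[[1,0,0.06,-1,0],[1,0,0,-1,0],[1,0,0,-0.5,0],[1,0,0,-0.3,0],[1,0,0,0,0]]]' | grep -E "time|tcp"
python3 -m crank '[[[0,0,0,0,0],[0,0,0,0,0],[0,0,0,0,0],[0,0,0,0,0],[0,0,0,0,0]]]' | grep -E "tcp|force|width"
python3 -m crank '[[[0,0,0,0,0],[0,0,0,0.3,0],[0,0,0,0.8,0],[0,0,-0.5,1,0],[0,0,-1,1,0]]]'| grep -E "time|tcp|width"
python3 -m crank '[[[0,0.2,-1,1,0],[0,0.2,-1,1,0],[0,0.2,-1,0,0],[0,0.2,-1,0,0],[0,0.2,-1,0,0]]]'| grep -E "time|tcp|width"
python3 -m crank '[[[0,0.2,-1,0,0],[0,0.2,-1,0,0],[0,0.2,-1,0,0],[0,0.2,-1,0,0],[0,0.2,-1,0,0]]]'| grep -E "time|tcp|width"
python3 -m crank '[[[0,0.2,-1,0,0],[0,0.2,-1,0,0],[0,0.2,-1,0,0],[0,0.2,-1,0,0],[0,0.2,-1,0,0]]]'| grep -E "time|tcp|width"
python3 -m crank '[[[0,0,-1,0,0],[0,0,-1,0,0],[0,0,-1,0,0],[0,0,-1,0,0],[0,0,-1,0,0]]]'| grep -E "time|tcp|width"
python3 -m crank '[[[0,0,-1,0,0],[0,0,-1,0,0],[0,0,-1,0,0],[0,0,-1,0,0],[0,0,0,0,0]]]'| grep -E "time|tcp|width"
```

```text
time: 31.8
tcp_pos: [0.455, 0.3354, 0.0317]
tcp_pos: [0.4558, 0.3364, 0.0334]
ft_force: [-0.3, -1.0, 5.5]
width: 0.347
grip_force: 58.8
time: 32.8
tcp_pos: [0.4552, 0.2992, 0.1106]
width: 0.35
time: 33.3
tcp_pos: [0.4801, 0.1725, 0.1604]
width: 0.348
time: 33.8
tcp_pos: [0.505, 0.0475, 0.16]
width: 0.352
time: 34.3
tcp_pos: [0.53, -0.0774, 0.16]
width: 0.35
time: 34.8
tcp_pos: [0.5298, -0.2023, 0.1599]
width: 0.352
time: 35.3
tcp_pos: [0.5304, -0.3051, 0.1601]
width: 0.348
```

```bash

python3 -m crank '[[[0,0.04,0,-0.35,0],[0,0,0,-0.3,0],[0,0,0,-0.1,0],[0,0,0,-0.05,0],[0,0,0,0,0]]]'|grep -E "tcp|force"
python3 -m crank '[[[0,0,0,-0.08,0],[0,0.02,0,-0.08,0],[0,0,0,-0.08,0],[0,0,0,0,0],[0,0,0,0,0]]]'|grep -E "time|tcp|force"
```

```text
tcp_pos: [0.5312, -0.3007, 0.1395]
ft_force: [-0.2, -0.2, -0.8]
grip_force: 59.5
time: 36.3
tcp_pos: [0.5315, -0.3016, 0.1336]
ft_force: [-0.8, -1.3, -0.8]
grip_force: 59.4
```

```bash

python3 -m crank '[[[0,-0.08,-0.05,0,0],[0,-0.08,-0.01,0,0],[0,-0.08,-0.01,-0.01,0],[0,-0.08,-0.01,-0.02,0],[0,0,0,0,0]]]'|grep -E "time|tcp|force"
python3 -m crank '[[[0,-0.08,-0.01,-0.02,0],[0,-0.08,-0.01,-0.03,0],[0,-0.08,-0.01,-0.03,0],[0,-0.08,-0.01,-0.03,0],[0,0,0,0,0]]]'|grep -E "time|tcp|force"
python3 -m crank '[[[0,-0.08,0,-0.03,0],[0,-0.08,0,-0.03,0],[0,-0.08,0,-0.02,0],[0,-0.08,0,-0.02,0],[0,0,0,0,0]]]'|grep -E "time|tcp|force"
python3 -m crank '[[[0,0.02,0,-0.05,0],[0,0,0,0,0],[0,0.02,0,-0.05,0],[0,0,0,0,0],[0,0,0,0,0]]]'|grep -E "time|tcp|force|width"
python3 look.py r4
```

```text
time: 36.8
tcp_pos: [0.5265, -0.3033, 0.1339]
ft_force: [6.9, 3.4, -1.7]
grip_force: 59.3
time: 37.3
tcp_pos: [0.5189, -0.3046, 0.1317]
ft_force: [6.3, 2.7, 1.6]
grip_force: 60.0
time: 37.8
tcp_pos: [0.5119, -0.3053, 0.1292]
ft_force: [9.6, 2.2, -0.8]
grip_force: 60.3
time: 38.3
tcp_pos: [0.5125, -0.3053, 0.1276]
ft_force: [6.4, 2.3, 5.2]
width: 0.344
grip_force: 61.0
cap centre [ 0.5145 -0.3059  0.1441] n [-0.318 -0.095  0.943] tilt 0.339 along axle 0.064 off [ 0.0004 -0.0001  0.0002] 403
```

```bash

python3 -m crank '[[[0,0.02,0,-0.07,0],[0,0,0,0,0],[0,0.02,0.01,-0.07,0],[0,0,0,0,0],[0,0,0,0,0]]]'|grep -E "time|tcp|force"
python3 look.py r4
```

```text
time: 38.9
tcp_pos: [0.5138, -0.3052, 0.1242]
ft_force: [6.4, 2.7, 4.3]
grip_force: 61.0
cap centre [ 0.5155 -0.3056  0.1407] n [-0.33  -0.077  0.941] tilt 0.346 along axle 0.0605 off [ 0. -0.  0.] 468
```

```bash

python3 -m crank '[[[0,0.03,0,-0.08,0],[0,0.03,0.01,-0.08,0],[0,0.03,0,-0.08,0],[0,0,0,0,0],[0,0,0,0,0]]]'|grep -E "time|tcp|force"
python3 look.py r4
python3 -m crank '[[[0,0.03,0,-0.06,0],[0,0,0,0,0],[0,0.03,0.01,-0.06,0],[0,0,0,0,0],[0,0,0,0,0]]]'|grep -E "time|tcp|force"
python3 look.py r4
```

```text
time: 39.5
tcp_pos: [0.5162, -0.3049, 0.1182]
ft_force: [7.5, 3.4, 4.7]
grip_force: 61.0
cap centre [ 0.518  -0.3053  0.1347] n [-0.347 -0.075  0.935] tilt 0.363 along axle 0.054 off [ 0.0001 -0.0001  0.    ] 564
time: 40.1
tcp_pos: [0.5173, -0.3047, 0.1154]
ft_force: [5.8, 3.4, 6.0]
grip_force: 61.3
cap centre [ 0.5192 -0.3058  0.1319] n [-0.358 -0.055  0.932] tilt 0.371 along axle 0.051 off [ 0.     -0.0007 -0.    ] 735
```

```bash

python3 -m crank '[[[0,0.02,0,-0.05,0],[0,0,0,0,0],[0,0,0,-0.03,0],[0,0,0,0,0],[0,0,0,0,0]]]'|grep -E "time|tcp|force"
python3 look.py r4
python3 -m crank '[[[0.45,0,0,0,0],[0.7,0,0,0,0],[0.7,0,0,0,0],[0.7,0,0,0,0],[0.7,0,0,0,0]]]'|grep -E "time|tcp|force"
python3 look.py r5
```

```text
time: 40.7
tcp_pos: [0.5163, -0.3049, 0.1144]
ft_force: [0.2, 3.1, 14.1]
grip_force: 62.4
cap centre [ 0.5184 -0.306   0.1311] n [-0.378 -0.054  0.924] tilt 0.391 along axle 0.0506 off [-0.0009 -0.0009 -0.0004] 712
time: 41.3
tcp_pos: [0.5137, -0.3037, 0.1104]
ft_force: [1.0, 0.0, 0.2]
grip_force: 0.0
cap centre [ 0.5178 -0.3057  0.1307] n [-0.392 -0.049  0.919] tilt 0.406 along axle 0.0503 off [-0.0016 -0.0007 -0.0007] 743
```

View pics/r5.png

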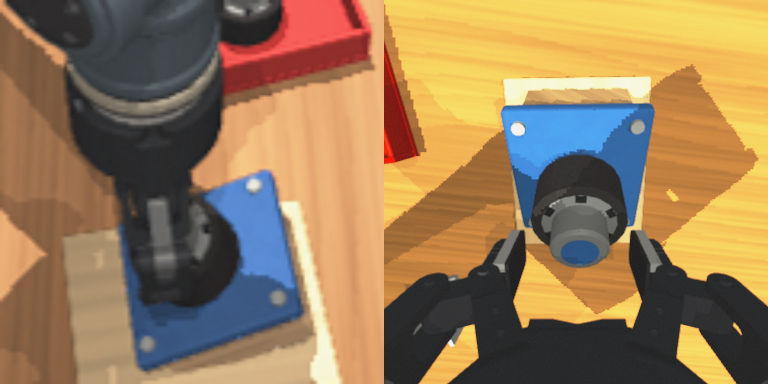

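```bash

python3 -m crank '[[[0.7,0,0,0.2,0],[0.7,0,0,0.6,0],[0.7,-0.2,0,1,0],[0.7,-0.2,0,1,0],[0.7,-0.2,0,1,0]]]'|grep -E "time|tcp|force"
python3 -m crank '[[[0.7,0,0,1,0],[0.7,0,0,0.5,0],[0.7,0,0,0,0],[0.7,0,0,0,0],[0.7,0,0,0,0]]]'|grep -E "time|tcp|force"
python3 look.py r6
python3 -c "
from h import *
im,d=manip.get_image('side');M=manip.camera_model('side')
cv2.imwrite('pics/end.png',im)
for r in manip.outline_of('wheel_a','side'):
  P=pts(d,0,r['region'],M);print(r['conf'],np.median(P,0).round(3))
"
```

```text
time: 41.9
tcp_pos: [0.4987, -0.3037, 0.2069]
ft_force: [0.3, 0.4, 0.4]
grip_force: 0.0
time: 42.4
tcp_pos: [0.4983, -0.3031, 0.2418]
ft_force: [-0.4, 0.5, -0.4]
grip_force: 0.0
cap centre [ 0.5178 -0.305   0.1307] n [-0.398 -0.071  0.915] tilt 0.416 along axle 0.0503 off [-0.0016  0.     -0.0007] 232
0.88 [ 0.529 -0.313  0.117]
0.85 [ 0.558 -0.003  0.036]
0.78 [ 0.574 -0.09   0.035]
```

View pics/end.png

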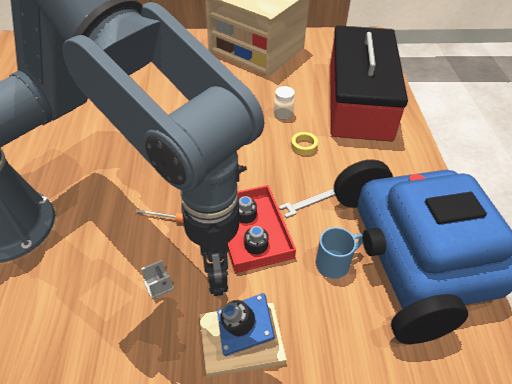

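The picture shows one wheel home on the axle at (236,318). The other two stand upright in the red box at (246,208) and (257,238), and nothing else has moved.

```bash
python3 -c "
from station import manip
print(manip.hand_in())"
```

```text
the job is handed in; nothing more can be done
None
```

The job is handed in at about 42 s: the wheel that slid fully home is on the axle's black shoulder, the two that stopped about 14.5 mm above it (pressed to about 30 N and 23 N, versus 14 N to seat the right one) are in the red box, and the other things look unmoved in the last picture.

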